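Hold the gearbox cover over its bolt holes

ROBOT

A 7-joint arm with a two-finger parallel gripper is mounted at the origin on the work surface. World frame = base frame: x ahead of the robot, y to its left, z up, the work surface at z = 0. Lengths are in m, angles in degrees, forces in N, time in s.
With the tool pointing down it reaches from about 0.425 to 1.025 m from the base axis. Payload 3.6 kg.
Tool frame: the origin (TCP) lies between the finger pads; the fingertips stand tip_reach ahead of it and the grasp point (between the pads) lies 2 mm behind it (tip_reach is the distance from the TCP to the fingertips, in m); z points along the fingers, y is the direction in which the jaws open and shut (so a half turn about z gives the same grasp; the last joint's range is limited). The gripper opens to 85 mm and grips with 20 to 120 N. Pads are 22 mm wide; open, the fingers measure 114 mm over their backs; the gripper's body (76 mm by 85 mm) begins 54 mm behind the grasp point. The pads swing forward as they close: fully open they stand 13 mm farther back than shut.
Start: joints at [-80.415, 33.873, 2.773, 92.16, -1.908, 54.013, -1.931], TCP at [0.187, 0.7, 0.248] pointing down, gripper open.
Joint ranges: [-153.93, 153.93], [-27.13, 128.08], [-72.61, 78.16], [10.71, 143.7], [-87.88, 267.88], [4.46, 118.87], [-176.78, 176.78]. Speed limits (degrees/s): [147.25, 147.25, 180, 180, 180, 180, 180].

INTERFACE

Orientations are given as [roll, pitch, yaw] about the fixed x, y, z axes, in that order (R = Rz(yaw) Ry(pitch) Rx(roll)).
In Python, from workcell import * gives the robot as it stands.
- The arm moves only by the tool step_arm, never from a script. Its argument "commands" is a list of rows, each a list of 3 entries, a list of its own where there are three numbers: the shift along the tool's x, y, z in cm, then the turn, a rotation vector about the tool's x, y, z in rad, then the finger opening in cm, from 0 to 8.54. A call has exactly 10 rows; each row is the pose to reach, as a shift and turn from the pose commanded when the call began, along the tool's axes at that moment; what a row does not reach only later rows make up. A row lasts 1/12 s, in which the tool goes at most 41.7 mm and 7.16 degrees, less where a joint would pass 70% of its speed; a pose out of reach is approached as far as the arm can. A call with a gripper value outside its range is refused whole. The fingers move at their own pace and stop on an object; "force" is the grip in N (left out, the last holds). Time passes only in rows, so rows that repeat a pose let the fingers close, or fill a call up. It gives the time, the measured TCP pose, the force and the opening at its end, in the units of the state.
- read_state(): the state, without advancing time (a new reading comes with each control period).
- get_image(name): name is "scene" or "top"; returns (picture, depth): 384x512x3 uint8, red, green, blue; 384x512 float32, m along the optical axis (not along the pixel's ray), 0 where there is no reading.
- camera_model(name): a dict with "fx", "fy", "cx", "cy" (pixels), "R" (3x3) and "t" (3): a world point X has camera coordinates R X + t. Camera axes: x right, y down, z forward; pixel columns grow to the right and rows downward; lengths in m; the calibration is good to about 2 mm. A picture is of the moment at which its call begins. camera_model takes no time and is no camera call.
- finish_job(): hands the job in, once; it reports no verdict.
Trained networks look in the newest picture that a camera, given by its name, has taken for a name from the list of things; names that differ only in an ending like _2 or _b are one class to them, and where a whole thing is asked for, a point or a joint stands for the part that bears it (a point fixed in the world has none). Each returns a list of dicts, best first, with "conf" (0 to 1); they miss things now and then, are a little off and sometimes report something else, mostly with a low value. They report only what shows in the picture. A call takes as long as a camera call.
- spot_in(query, camera): "extent" ([left, top, right, bottom] in pixels, round what is visible of it).
- regions_of(query, camera): "pixels" (384x512 bool, what is visible of it) and "extent" ([left, top, right, bottom] in pixels, round what is visible of it).
The state is a dict: "t": time; "q": joint angles; "qd": joint speeds; "joint_torque": joint torques, N m; "tool_pos": TCP position; "tcp_rot": TCP orientation; "force": force on the tool from outside, world axes, zero at the start; "wrist_torque": the same for the moment, N m; "finger_gap": finger opening in m.
Only numpy, scipy, OpenCV 4.12 (cv2) and the standard library are available. Lean on these libraries where they do the work, as an engineer would, in place of code of your own. Each camera call takes 0.05 s, during which the arm holds its last target. There are 200 camera calls.

TASK

Pick up the gearbox cover and hold it level over the open gear case, about 15 mm above the rim and touching nothing, turned so that all five bolt holes are straight above their threaded holes, so that I can slip the gasket in between and start the bolts. Do not knock the cover against the case, and leave the other things on the bench where they lie. Finish still holding the cover steady there: do not set it down or let go.

Things in the scene. Friction and masses are not known exactly. Their poses are not given: they have to be found in the camera images.
- cover: Gearbox cover: loose bare cast-aluminium teardrop plate about 185 x 115 mm, 8 mm thick, 0.3 to 0.5 kg, lying flat on the bench right way up. Origin on its flat underside, below the rib's middle (point cover_rib); z up, x along its length, +x to the NARROW end. Five ears (20 mm wide, 10 mm thick) round its edge, each with a 10 mm through hole. Centre of mass near x = -12 mm.
- cover_rib (a point): Middle of the top of the cover's straight rib, 30 mm above the cover's underside, 22 mm above the plate: the place to grip. Rib along the cover's x, 16 mm wide in y, upright flat sides. It joins two round bearing bosses just as high, axes at x = -50 mm (48 mm wide) and +42 mm (32 mm wide), and is free from x = -26 to +26 mm. Only other part on top: a hex plug at (-36, -34), 10 mm high.
- case: Gear case: bare cast-aluminium gearbox housing of the cover's teardrop outline, fixed, open side up, three steel gears inside, on a plywood board (235 x 150 x 18 mm). Its flat level rim, with five ears with 8 mm threaded holes, is its highest part, 80 mm above the bench. Origin at bench height, straight below the cover's origin when that is in place; z up, +x to the NARROW end.
- case_flange (a point): Point on the case's axes (x = y = 0 of the case frame) at the height of its rim, 80 mm above the case's origin. The cover's underside origin belongs straight above it, with both x axes pointing the same way.
- cover_hole0 (a point): Centre of a bolt hole of the cover, on its flat underside: the single hole at the tip of the wide end; at x = -101.5, y = 0 mm in the cover's frame
- cover_hole1 (a point): Centre of a bolt hole of the cover, on its flat underside: wide end, +y side; at x = -69.3, y = 47.7 mm in the cover's frame
- cover_hole2 (a point): Centre of a bolt hole of the cover, on its flat underside: wide end, -y side; at x = -69.3, y = -47.7 mm in the cover's frame
- cover_hole3 (a point): Centre of a bolt hole of the cover, on its flat underside: narrow end, +y side; at x = 66.1, y = 28.7 mm in the cover's frame
- cover_hole4 (a point): Centre of a bolt hole of the cover, on its flat underside: narrow end, -y side; at x = 66.1, y = -28.7 mm in the cover's frame
- case_hole0 (a point): Centre of the mouth of the case's threaded hole, at rim height, that belongs under the cover's hole of the same number: the single hole at the tip of the wide end; at x = -101.5, y = 0 mm in the case's frame
- case_hole1 (a point): Centre of the mouth of the case's threaded hole, at rim height, that belongs under the cover's hole of the same number: wide end, +y side; at x = -69.3, y = 47.7 mm in the case's frame
- case_hole2 (a point): Centre of the mouth of the case's threaded hole, at rim height, that belongs under the cover's hole of the same number: wide end, -y side; at x = -69.3, y = -47.7 mm in the case's frame
- case_hole3 (a point): Centre of the mouth of the case's threaded hole, at rim height, that belongs under the cover's hole of the same number: narrow end, +y side; at x = 66.1, y = 28.7 mm in the case's frame
- case_hole4 (a point): Centre of the mouth of the case's threaded hole, at rim height, that belongs under the cover's hole of the same number: narrow end, -y side; at x = 66.1, y = -28.7 mm in the case's frame
- wrench: Bystander: a steel combination wrench, 170 mm long, 38 mm wide, 8 mm high, lying on the bench between cover and case, its length roughly fore and aft. Origin: its middle, on the bench.
- bearing: Bystander: a loose steel ball bearing, 52 mm outside, 20 mm bore, 15 mm high, lying flat. Origin: centre of its underside.
- tin: Bystander: a closed grease tin, 72 mm diameter, 75 mm high, standing. Origin: centre of its underside.
- screwdriver: Bystander: a wooden-handled screwdriver, 200 mm long, 26 mm high, lying roughly left to right. Origin: its middle, on the bench.

How it is judged:
By the outcome, as a careful person would: the job done as asked, in the order asked, and still so for the second after the job is handed in, while the arm keeps its last pose, push and grip.
It also fails if it takes over 40 s, if anything falls off the work surface, if the arm or the gripper's body presses on something with over 40 N, if the wrist force passes 120 N, or if a joint passes its speed limit or range.

## Working session

There is one attempt and no reset: what is moved stays moved. The work goes in short steps, Python scripts to look and compute and a tool call to move; the robot and the scene stay as the last step left them, time stands still between calls to the robot, and variables do not carry over. Pictures are saved under pics/ and viewed, about 8 in all and at most 12, crops included, and the job is handed in when it is done.

Besides the shell and the picture viewer there is one more tool, called in YAML: its name, and indented under it one key for each argument. step_arm: Moves the arm, as the interface text tells. Its arguments: {"type":"object","properties":{"commands":{"type":"array"},"force":{"type":"number"}},"required":["commands"]}

```bash
mkdir -p pics; ls
python3 - <<'E'
from workcell import *
import cv2,numpy as np
print(read_state())
for n in("top","scene"):
    p,d=get_image(n); cv2.imwrite(f"pics/{n}0.png",p[:,:,::-1]); np.savez(f"{n}0.npz",p=p,d=d)
    m=camera_model(n); print(n,m)
    for q in("cover","case"):
        print(q,[(r["extent"],r["conf"]) for r in spot_in(q,n)])
E
```

```text
pics
{'t': 0.0, 'q': array([-80.41451827,  33.92498446,   2.76614722,  92.23837359,
        -1.9102199 ,  54.01335529,  -1.9314936 ]), 'qd': array([-0.05238475,  0.02340587,  0.00559522,  0.11557851,  0.04534058,
        0.13766393,  0.0119047 ]), 'joint_torque': array([-4.21775649e-04, -5.48684120e+01,  1.54686850e+00, -1.98123997e+01,
        9.51582973e-03,  8.91699689e-03, -5.01556897e-06]), 'tool_pos': array([0.18670361, 0.69970541, 0.24713685]), 'tcp_rot': array([-1.79869476e+02,  4.79520259e-03,  1.65060979e+02]), 'force': array([ 0.39507325, -0.00942118,  0.13588485]), 'wrist_torque': array([-0.0242843 ,  0.00897285,  0.02605345]), 'finger_gap': 0.08546175403538711}
top {'fx': 472.8253754380737, 'fy': 472.8253754380737, 'cx': 259.5462875715127, 'cy': 189.59315212423368, 'R': array([[ 0.02665365, -0.9996406 , -0.00287396],
       [-0.98225731, -0.02565605, -0.18577499],
       [ 0.18563449,  0.00777455, -0.98258811]]), 't': array([-0.02944813,  0.59603293,  1.40181278])}
cover [([321.5, 180.5, 365.9, 237.7], 0.69)]
case [([127.2, 160.7, 184.6, 243.0], 0.92)]
scene {'fx': 440.311665335301, 'fy': 440.311665335301, 'cx': 255.681261380311, 'cy': 184.50948684967608, 'R': array([[ 0.45441343,  0.89048907,  0.02318722],
       [ 0.51623077, -0.24203894, -0.82153694],
       [-0.72595746,  0.38528737, -0.5696836 ]]), 't': array([-0.26873022, -0.24141064,  1.68822401])}
cover [([129.6, 199.5, 176.8, 249.0], 0.79)]
case []
```

```bash
python3 -c "
import cv2,numpy as np
a=cv2.imread('pics/top0.png');b=cv2.imread('pics/scene0.png')
cv2.imwrite('pics/both.png',cv2.resize(np.vstack([a,b]),None,fx=.78,fy=.78))
cv2.imwrite('pics/top0b.png',cv2.resize(a,(800,600)))"
```

```text
(no output)
```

View pics/top0b.png

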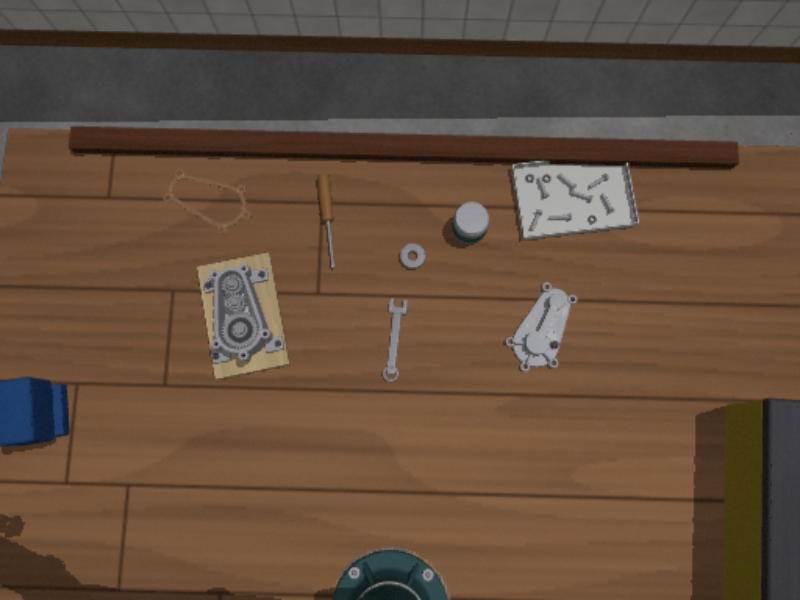

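View pics/scene0.png

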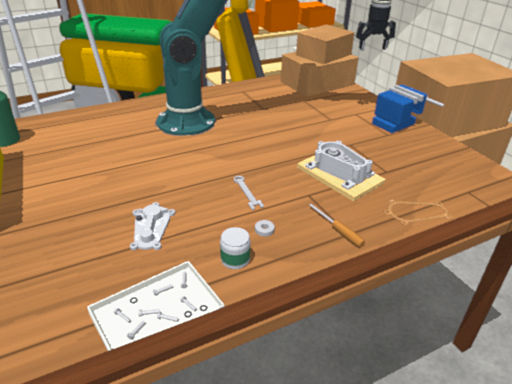

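The top view (800 px) shows the case on its board at about (240,315) and the cover at (543,330), each with the narrow end pointing away from the robot. The wrench lies between them. The scene view agrees. Next I'll zoom in and try the hole detections.

Run:
```python
from workcell import *
import cv2,numpy as np
p=cv2.imread('pics/top0.png')
a=cv2.resize(p[165:255,310:385],None,fx=6,fy=6,interpolation=cv2.INTER_CUBIC)
b=cv2.resize(p[155:245,120:190],None,fx=6,fy=6,interpolation=cv2.INTER_CUBIC)
cv2.imwrite('pics/zoom0.png',np.hstack([b,np.zeros((540,10,3),np.uint8)][:1]+[a])[:, :800])
get_image("top")
for q in["cover_rib","case_flange"]+[f"{c}_hole{i}" for c in("cover","case") for i in range(5)]+["wrench","tin","bearing"]:
    print(q,[(r["extent"],r["conf"]) for r in spot_in(q,"top")][:3])
```

```text
cover_rib [([321.8, 181.8, 367.7, 237.9], 0.61)]
case_flange [([127.7, 164.0, 185.8, 248.3], 0.89), ([324.6, 184.0, 367.9, 235.6], 0.23)]
cover_hole0 [([324.4, 179.2, 368.2, 234.7], 0.76), ([127.7, 163.7, 185.3, 243.3], 0.39)]
cover_hole1 [([324.4, 179.2, 368.2, 234.7], 0.76), ([127.7, 163.7, 185.3, 243.3], 0.39)]
cover_hole2 [([324.4, 179.2, 368.2, 234.7], 0.76), ([127.7, 163.7, 185.3, 243.3], 0.39)]
cover_hole3 [([324.4, 179.2, 368.2, 234.7], 0.76), ([127.7, 163.7, 185.3, 243.3], 0.39)]
cover_hole4 [([324.4, 179.2, 368.2, 234.7], 0.76), ([127.7, 163.7, 185.3, 243.3], 0.39)]
case_hole0 [([122.4, 158.6, 186.7, 243.0], 0.92), ([320.6, 180.1, 370.2, 236.9], 0.75)]
case_hole1 [([122.4, 158.6, 186.7, 243.0], 0.92), ([320.6, 180.1, 370.2, 236.9], 0.75)]
case_hole2 [([122.4, 158.6, 186.7, 243.0], 0.92), ([320.6, 180.1, 370.2, 236.9], 0.75)]
case_hole3 [([122.4, 158.6, 186.7, 243.0], 0.92), ([320.6, 180.1, 370.2, 236.9], 0.75)]
case_hole4 [([122.4, 158.6, 186.7, 243.0], 0.92), ([320.6, 180.1, 370.2, 236.9], 0.75)]
wrench [([244.4, 189.7, 257.7, 242.7], 0.63), ([256.7, 155.8, 273.2, 172.6], 0.25)]
tin [([286.5, 128.3, 314.5, 155.1], 0.83), ([323.5, 178.5, 367.4, 235.8], 0.54)]
bearing [([126.2, 163.1, 184.7, 245.0], 0.59), ([259.7, 156.6, 270.7, 173.2], 0.46)]
```

View pics/zoom0.png

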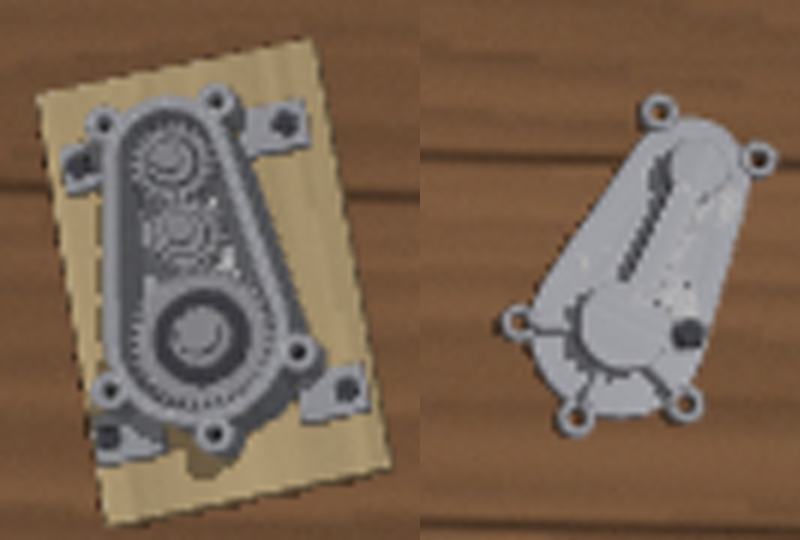

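The zoom shows every hole. For the case, holes 0–4 are at zoom (216,435), (110,390), (298,352), (103,124) and (216,101). For the cover, they are at (575,418), (516,322), (685,404), (658,112) and (759,158). I'll fit poses to these.

```bash
cat > h.py <<'E'
import numpy as np,cv2
from workcell import *
from scipy.optimize import least_squares
from scipy.spatial.transform import Rotation as Ro
H=np.array([[-101.5,0],[-69.3,47.7],[-69.3,-47.7],[66.1,28.7],[66.1,-28.7]])/1e3
def proj(X,n="top"):
    m=camera_model(n);c=X@np.array(m["R"]).T+np.array(m["t"])
    return np.c_[c[:,0]/c[:,2]*m["fx"]+m["cx"],c[:,1]/c[:,2]*m["fy"]+m["cy"]]
def pts(p,z): # pose x,y,yaw(rad)
    c,s=np.cos(p[2]),np.sin(p[2]);return np.c_[H@np.array([[c,s],[-s,c]])+p[:2],np.full(5,z)]
def refine(img,uv,r=2.0):
    g=img.astype(float).mean(2);S=8;out=[]
    for u,v in uv:
        for _ in range(4):
            gx,gy=np.meshgrid(np.linspace(-r,r,41),np.linspace(-r,r,41));k=gx**2+gy**2<r*r
            a=cv2.remap(g.astype(np.float32),(gx+u).astype(np.float32),(gy+v).astype(np.float32),cv2.INTER_CUBIC)
            w=np.clip(np.percentile(a[k],70)-a,0,None)*k
            u+=(w*gx).sum()/w.sum();v+=(w*gy).sum()/w.sum()
        out.append((u,v))
    return np.array(out)
def fit(uv,z,p0,idx=range(5),n="top"):
    idx=list(idx)
    f=lambda p:(proj(pts(p,z),n)[idx]-uv).ravel()
    r=least_squares(f,p0,loss="soft_l1",f_scale=.5);return r.x,f(r.x).reshape(-1,2)
E
python3 - <<'E'
from h import *
p=np.load("top0.npz");img,d=p["p"],p["d"]
zc=np.array([[216,435],[110,390],[298,352],[103,124],[216,101]])
zv=np.array([[575,418],[516,322],[685,404],[658,112],[759,158]])-[420,0]
cs=(zc+.5)/6-.5+[120,155]; cv=(zv+.5)/6-.5+[310,165]
for nm,uv,z,g in(("case",cs,.08,[.6,.3,0]),("cover",cv,.01,[.6,-.3,-.4])):
    for k in(uv,refine(img,uv)):
        x,r=fit(k,z,g);print(nm,x[:2].round(4),np.degrees(x[2]).round(2),"res",r.round(2).tolist())
    print("depthz",[round(float(d[int(v)+3,int(u)]),3) for u,v in uv])
E
```

```text
case [0.5691 0.3178] 13.53 res [[-0.15, -0.16], [0.02, 0.17], [0.04, -0.08], [0.19, 0.04], [-0.09, 0.04]]
case [0.5692 0.3179] 13.44 res [[0.03, -0.03], [-0.06, 0.07], [0.0, -0.05], [0.03, -0.06], [-0.01, 0.07]]
depthz [1.411, 1.411, 1.42, 1.438, 1.44]
cover [ 0.5615 -0.297 ] -25.03 res [[-0.0, -0.02], [0.36, 0.04], [-0.15, -0.08], [0.1, -0.08], [-0.28, 0.16]]
cover [ 0.5619 -0.2985] -24.97 res [[-0.01, 0.19], [-0.13, 0.02], [-0.02, -0.04], [0.0, -0.03], [0.17, -0.13]]
depthz [1.473, 1.482, 1.479, 1.506, 1.499]
```

```bash
cat >> h.py <<'E'
def rel(target,yaw):
    s=read_state();R0=Ro.from_euler("xyz",s["tcp_rot"],degrees=True);R1=Ro.from_euler("xyz",[180,0,yaw],degrees=True)
    print("t",s["t"],"pos",s["tool_pos"].round(4),"rot",s["tcp_rot"].round(2),"gap",round(s["finger_gap"],4),"F",s["force"].round(2),"q",s["q"].round(0))
    print("shift cm",(R0.inv().apply(np.array(target)-s["tool_pos"])*100).round(2),"turn",(R0.inv()*R1).as_rotvec().round(4))
E
python3 - <<'E'
import workcell
print([k for k in dir(workcell) if not k.startswith("__")]); print({k:getattr(workcell,k) for k in dir(workcell) if "tip" in k.lower()})
from h import *
rel([.56,.10,.25],155); rel([.562,-.2985,.15],155)
E
```

```text
['PlanningError', 'camera_model', 'finish_job', 'get_image', 'read_state', 'regions_of', 'spot_in', 'tip_reach']
{'tip_reach': 0.017}
t 1.1 pos [0.187  0.7005 0.2483] rot [-180.      0.    165.06] gap 0.0852 F [ 0.9  -0.27 -0.4 ] q [-80.  34.   3.  92.  -2.  54.  -2.]
shift cm [-51.52 -48.4   -0.17] turn [-0.000e+00  1.000e-04  1.756e-01]
t 1.1 pos [0.187  0.7005 0.2483] rot [-180.      0.    165.06] gap 0.0852 F [ 0.9  -0.27 -0.4 ] q [-80.  34.   3.  92.  -2.  54.  -2.]
shift cm [-61.99 -86.85   9.83] turn [-0.000e+00  1.000e-04  1.756e-01]
```

step_arm:
  commands:
    - [[-2, -1.9, 0], [0, 0, 0.01], 8.5]
    - [[-4.6, -4.3, 0], [0, 0, 0.02], 8.5]
    - [[-7.2, -6.7, 0], [0, 0, 0.04], 8.5]
    - [[-9.8, -9.2, 0], [0, 0, 0.06], 8.5]
    - [[-12.4, -11.6, 0], [0, 0, 0.08], 8.5]
    - [[-15, -14, 0], [0, 0, 0.1], 8.5]
    - [[-17.6, -16.5, 0], [0, 0, 0.12], 8.5]
    - [[-20.2, -19, 0], [0, 0, 0.14], 8.5]
    - [[-22.8, -21.4, 0], [0, 0, 0.16], 8.5]
    - [[-25.4, -23.8, 0], [0, 0, 0.1756], 8.5]

```text
t: 1.93
tool_pos: [0.3717, 0.4036, 0.2486]
tcp_rot: [180.0, 0.0, 155.0]
force: [0.8, -0.1, -0.2]
finger_gap: 0.0849
```

```bash
python3 -c "
from h import *
rel([.56,.1,.24],155);rel([.562,-.2985,.15],155)"
```

```text
t 1.9333 pos [0.3717 0.4036 0.2486] rot [1.7996e+02 1.0000e-02 1.5495e+02] gap 0.0849 F [ 0.77 -0.06 -0.25] q [-57.  21.   7. 115.  -4.  44.  17.]
shift cm [-29.91 -19.53   0.86] turn [ 0.0006  0.0002 -0.0008]
t 1.9333 pos [0.3717 0.4036 0.2486] rot [1.7996e+02 1.0000e-02 1.5495e+02] gap 0.0849 F [ 0.77 -0.06 -0.25] q [-57.  21.   7. 115.  -4.  44.  17.]
shift cm [-46.96 -55.56   9.84] turn [ 0.0006  0.0002 -0.0008]
```

step_arm:
  commands:
    - [[-3, -2, 0.1], [0, 0, 0], 8.5]
    - [[-6.3, -4.2, 0.2], [0, 0, 0], 8.5]
    - [[-9.6, -6.4, 0.3], [0, 0, 0], 8.5]
    - [[-13, -8.6, 0.4], [0, 0, 0], 8.5]
    - [[-16.4, -10.8, 0.5], [0, 0, 0], 8.5]
    - [[-19.8, -13, 0.6], [0, 0, 0], 8.5]
    - [[-23.2, -15.2, 0.7], [0, 0, 0], 8.5]
    - [[-26.5, -17.5, 0.8], [0, 0, 0], 8.5]
    - [[-29.5, -20, 0.8], [0, 0, 0], 8.5]
    - [[-31.8, -23, 0.8], [0, 0, 0], 8.5]

```text
t: 2.77
tool_pos: [0.5646, 0.0607, 0.2408]
tcp_rot: [179.9, 0.2, 155.0]
force: [1.1, 0.1, -0.2]
finger_gap: 0.0847
```

step_arm:
  commands:
    - [[-1.5, -3.1, 0.2], [0, 0, 0], 8.5]
    - [[-3, -6.3, 0.6], [0, 0, 0], 8.5]
    - [[-4.5, -9.6, 1.2], [0, 0, 0], 8.5]
    - [[-6, -12.9, 2], [0, 0, 0], 8.5]
    - [[-7.5, -16.2, 3], [0, 0, 0], 8.5]
    - [[-9, -19.5, 4], [0, 0, 0], 8.5]
    - [[-10.5, -22.8, 5.2], [0, 0, 0], 8.5]
    - [[-12, -26, 6.4], [0, 0, 0], 8.5]
    - [[-13.5, -29.2, 7.5], [0, 0, 0], 8.5]
    - [[-15.1, -32.5, 8.5], [0, 0, 0], 8.5]

```text
t: 3.6
tool_pos: [0.5613, -0.2975, 0.1547]
tcp_rot: [180.0, -0.0, 155.0]
force: [1.2, 0.2, -0.1]
finger_gap: 0.0849
```

Run:
```python
from h import *
rel([.5619,-.2985,.028],155.03)
for n in("top","scene"):
    p,d=get_image(n); cv2.imwrite(f"pics/{n}1.png",p[:,:,::-1])
a=cv2.imread("pics/top1.png")[150:260,290:400];b=cv2.imread("pics/scene1.png")[150:260,100:210]
cv2.imwrite("pics/z1.png",cv2.resize(np.hstack([a,b]),(800,400),interpolation=cv2.INTER_CUBIC))
```

```text
t 3.6 pos [ 0.5613 -0.2975  0.1547] rot [ 1.7998e+02 -2.0000e-02  1.5502e+02] gap 0.0849 F [ 1.22  0.23 -0.15] q [ 17.  34.   9. 108.  -9.  38.  97.]
shift cm [-0.1  -0.07 12.67] turn [ 0.0004 -0.0003 -0.0001]
```

View pics/z1.png

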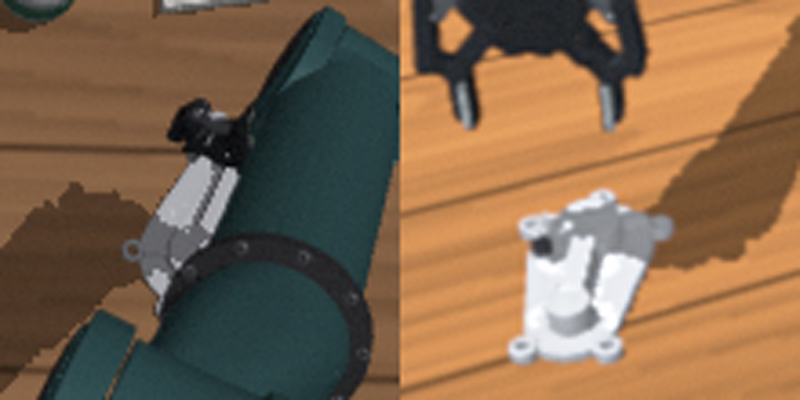

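The top view is blocked by the arm. The scene view shows the open fingers centred over the rib, so I'll go down.

step_arm:
  commands:
    - [[-0.1, -0.1, 1.5], [0, 0, 0], 8.5]
    - [[-0.1, -0.1, 3.5], [0, 0, 0], 8.5]
    - [[-0.1, -0.1, 5.5], [0, 0, 0], 8.5]
    - [[-0.1, -0.1, 7.5], [0, 0, 0], 8.5]
    - [[-0.1, -0.1, 9], [0, 0, 0], 8.5]
    - [[-0.1, -0.1, 10.3], [0, 0, 0], 8.5]
    - [[-0.1, -0.1, 11.3], [0, 0, 0], 8.5]
    - [[-0.1, -0.1, 12.1], [0, 0, 0], 8.5]
    - [[-0.1, -0.1, 12.6], [0, 0, 0], 8.5]
    - [[-0.1, -0.1, 12.6], [0, 0, 0], 8.5]

```text
t: 4.53
tool_pos: [0.5617, -0.2973, 0.0286]
tcp_rot: [180.0, -0.1, 155.0]
force: [0.6, -0.4, 0.2]
finger_gap: 0.085
```

step_arm:
  commands:
    - [[0, 0, 0], [0, 0, 0], 5]
    - [[0, 0, 0], [0, 0, 0], 4]
    - [[0, 0, 0], [0, 0, 0], 3]
    - [[0, 0, 0], [0, 0, 0], 2.2]
    - [[0, 0, 0], [0, 0, 0], 1.5]
    - [[0, 0, 0], [0, 0, 0], 1]
    - [[0, 0, 0], [0, 0, 0], 0.5]
    - [[0, 0, 0], [0, 0, 0], 0.5]
    - [[0, 0, 0], [0, 0, 0], 0.5]
    - [[0, 0, 0], [0, 0, 0], 0.5]
  force: 80

```text
t: 5.37
tool_pos: [0.562, -0.298, 0.0301]
tcp_rot: [-180.0, 0.0, 155.0]
force: [-0.1, -0.8, 5.5]
finger_gap: 0.0142
```

```bash
python3 -c "
from h import *
rel([.5619,-.2985,.16],155)
p,d=get_image('scene');cv2.imwrite('pics/z2.png',cv2.resize(p[150:260,80:230,::-1],(750,550),interpolation=cv2.INTER_CUBIC))"
```

```text
t 5.3667 pos [ 0.562  -0.298   0.0301] rot [-1.7998e+02  4.0000e-02  1.5499e+02] gap 0.0142 F [-0.14 -0.76  5.48] q [ 19.  45.   7. 111. -11.  25.  99.]
shift cm [ -0.02  -0.05 -12.99] turn [-0.0004  0.0007 -0.0002]
```

View pics/z2.png

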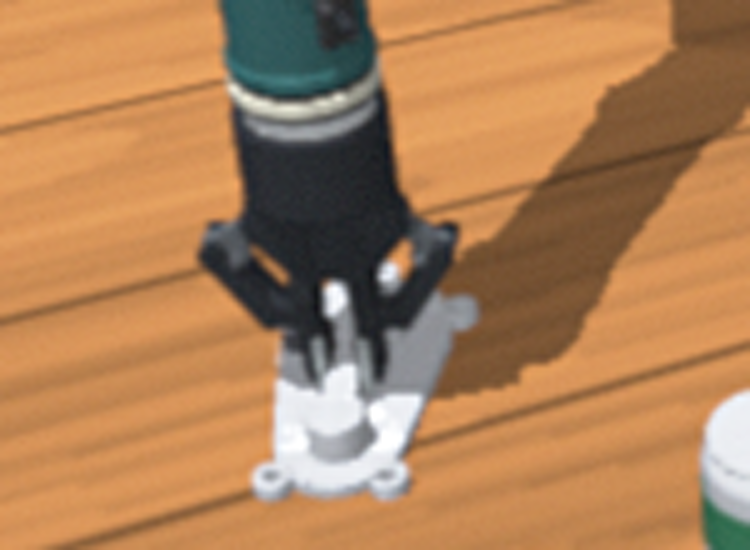

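The fingers hold the rib. The tips touch the plate lightly (about 5 N). Now a slow lift with a firmer grip.

step_arm:
  commands:
    - [[0, 0, 0], [0, 0, 0], 0.5]
    - [[0, 0, -0.2], [0, 0, 0], 0.5]
    - [[0, 0, -0.6], [0, 0, 0], 0.5]
    - [[0, 0, -1.2], [0, 0, 0], 0.5]
    - [[0, 0, -2.2], [0, 0, 0], 0.5]
    - [[0, 0, -3.4], [0, 0, 0], 0.5]
    - [[0, 0, -4.8], [0, 0, 0], 0.5]
    - [[0, 0, -6.3], [0, 0, 0], 0.5]
    - [[0, 0, -7.5], [0, 0, 0], 0.5]
    - [[0, 0, -8], [0, 0, 0], 0.5]
  force: 110

```text
t: 6.25
tool_pos: [0.5633, -0.2982, 0.1124]
tcp_rot: [-180.0, 0.3, 155.0]
force: [0.1, -0.4, -4.9]
finger_gap: 0.0133
```

step_arm:
  commands:
    - [[0, 0, -0.8], [0, 0, 0], 0.5]
    - [[0, 0, -2], [0, 0, 0], 0.5]
    - [[0, 0, -3.5], [0, 0, 0], 0.5]
    - [[0, 0, -5], [0, 0, 0], 0.5]
    - [[0, 0, -6.5], [0, 0, 0], 0.5]
    - [[0, 0, -7.7], [0, 0, 0], 0.5]
    - [[0, 0, -8.6], [0, 0, 0], 0.5]
    - [[0, 0, -9], [0, 0, 0], 0.5]
    - [[0, 0, -9], [0, 0, 0], 0.5]
    - [[0, 0, -9], [0, 0, 0], 0.5]

```text
t: 7.08
tool_pos: [0.5616, -0.2972, 0.199]
tcp_rot: [180.0, -0.0, 155.0]
force: [-0.3, -0.3, -4.2]
finger_gap: 0.0131
```

```bash
python3 -c "
from h import *
rel([.5692,.1,.22],180);rel([.5692,.3179,.175],193.44)
s=read_state();print(s['wrist_torque'])
p,d=get_image('scene');cv2.imwrite('pics/z3.png',cv2.resize(p[90:230,60:250,::-1],(760,560),interpolation=cv2.INTER_CUBIC))"
```

```text
t 7.0833 pos [ 0.5616 -0.2972  0.199 ] rot [ 1.80e+02 -4.00e-02  1.55e+02] gap 0.0131 F [-0.29 -0.33 -4.17] q [ 17.  31.  10. 107.  -8.  43.  96.]
shift cm [16.1  36.32 -2.09] turn [ 2.000e-04 -8.000e-04 -4.363e-01]
t 7.0833 pos [ 0.5616 -0.2972  0.199 ] rot [ 1.80e+02 -4.00e-02  1.55e+02] gap 0.0131 F [-0.29 -0.33 -4.17] q [ 17.  31.  10. 107.  -8.  43.  96.]
shift cm [25.31 56.07  2.42] turn [ 3.000e-04 -7.000e-04 -6.709e-01]
[-0.07443455  0.00152753 -0.02294953]
```

View pics/z3.png

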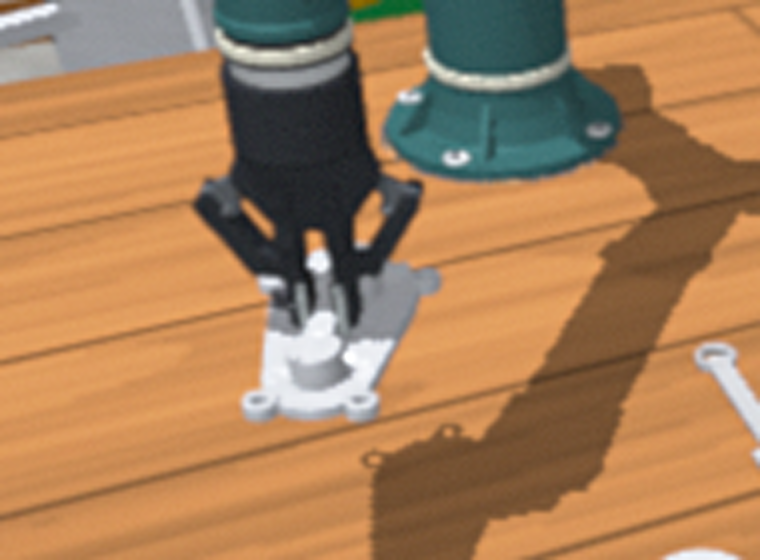

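The cover is lifted and level, with about 4.3 N of load. Now I'll carry it across, turning on the way.

step_arm:
  commands:
    - [[0.5, 1.1, 0], [0, 0, -0.01], 0.5]
    - [[1.4, 3.1, 0], [0, 0, -0.03], 0.5]
    - [[2.6, 5.8, 0], [0, 0, -0.06], 0.5]
    - [[3.9, 8.6, 0], [0, 0, -0.1], 0.5]
    - [[5.2, 11.5, 0], [0, 0, -0.14], 0.5]
    - [[6.5, 14.4, 0], [0, 0, -0.18], 0.5]
    - [[7.8, 17.3, 0], [0, 0, -0.22], 0.5]
    - [[9.1, 20.2, 0], [0, 0, -0.26], 0.5]
    - [[10.4, 23.1, 0], [0, 0, -0.3], 0.5]
    - [[11.7, 26, 0], [0, 0, -0.335], 0.5]

```text
t: 7.97
tool_pos: [0.5647, -0.0099, 0.1987]
tcp_rot: [180.0, -0.1, 174.4]
force: [-0.1, 0.2, -4.1]
finger_gap: 0.0134
```

```bash
python3 -c "
from h import *
rel([.5692,.3179,.2],193.44)"
```

```text
t 7.9667 pos [ 0.5647 -0.0099  0.1987] rot [ 1.7999e+02 -1.0000e-01  1.7436e+02] gap 0.0134 F [-0.07  0.16 -4.13] q [ -7.  26.   5. 116.  -4.  38.  84.]
shift cm [ 2.77 32.66 -0.12] turn [ 0.0005 -0.0017 -0.3329]
```

step_arm:
  commands:
    - [[0.3, 3, 0], [0, 0, -0.035], 0.5]
    - [[0.5, 6.2, 0], [0, 0, -0.07], 0.5]
    - [[0.8, 9.6, 0], [0, 0, -0.11], 0.5]
    - [[1.1, 13, 0], [0, 0, -0.15], 0.5]
    - [[1.4, 16.4, 0], [0, 0, -0.19], 0.5]
    - [[1.7, 19.8, 0], [0, 0, -0.23], 0.5]
    - [[2, 23.2, 0], [0, 0, -0.265], 0.5]
    - [[2.3, 26.6, 0], [0, 0, -0.295], 0.5]
    - [[2.6, 29.8, 0], [0, 0, -0.32], 0.5]
    - [[2.75, 32, 0], [0, 0, -0.333], 0.5]

```text
t: 8.8
tool_pos: [0.5685, 0.3142, 0.1985]
tcp_rot: [179.8, -0.1, -166.4]
force: [0.9, 1.3, -4.4]
finger_gap: 0.0133
```

step_arm:
  commands:
    - [[0, 0.3, 0], [0, 0, 0], 0.5]
    - [[0, 0.6, 0.1], [0, 0, 0], 0.5]
    - [[0, 0.7, 0.4], [0, 0, 0], 0.5]
    - [[0, 0.7, 0.8], [0, 0, 0], 0.5]
    - [[0, 0.7, 1.3], [0, 0, 0], 0.5]
    - [[0, 0.7, 1.8], [0, 0, 0], 0.5]
    - [[0, 0.7, 2.3], [0, 0, 0], 0.5]
    - [[0, 0.7, 2.7], [0, 0, 0], 0.5]
    - [[0, 0.7, 3], [0, 0, 0], 0.5]
    - [[0, 0.7, 3], [0, 0, 0], 0.5]

```text
t: 9.63
tool_pos: [0.5688, 0.3151, 0.1684]
tcp_rot: [-180.0, -0.1, -166.7]
force: [-1.1, -0.1, -3.3]
finger_gap: 0.0132
```

Run:
```python
from h import *
rel([.5692,.3179,.125],193.44)
ims=[]
for n,(r,c) in(("top",(145,110)),("scene",(90,280))):
    p,d=get_image(n);np.savez(n+"4.npz",p=p,d=d)
    ims.append(cv2.resize(p[r:r+110,c:c+100,::-1],(400,440),interpolation=cv2.INTER_CUBIC))
cv2.imwrite("pics/z4.png",np.hstack(ims))
```

```text
t 9.6333 pos [0.5688 0.3151 0.1684] rot [-1.7997e+02 -9.0000e-02 -1.6675e+02] gap 0.0132 F [-1.1  -0.13 -3.34] q [-33.  34.  -0. 106.   0.  41.  70.]
shift cm [-0.11  0.27  4.34] turn [-0.0005 -0.0015 -0.0033]
```

View pics/z4.png

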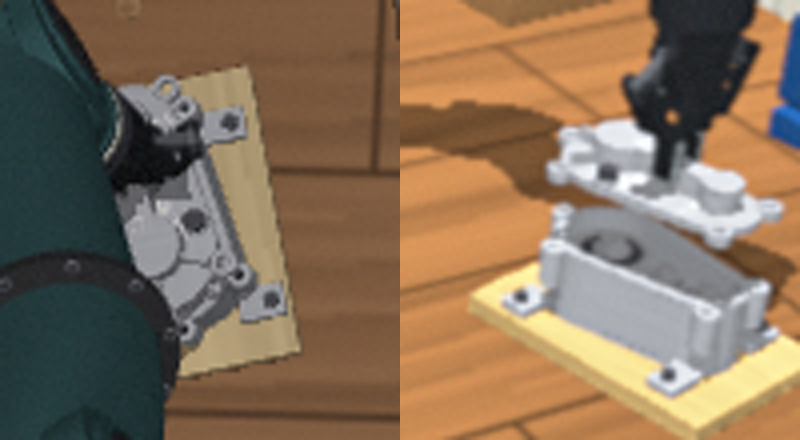

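The top crop shows cover holes 4 at (166,88), 2 at (219,262) and 0 near (158,325), offset from the case holes only by parallax. The scene crop shows the cover level and aligned above the case. I'll measure the offset in both cameras.

Run:
```python
from h import *
pose=[.5688,.3151,np.radians(13.25)];cz=[.5692,.3179,np.radians(13.44)]
ims=[]
for n,(r,c) in(("top",(145,110)),("scene",(90,280))):
    p=np.load(n+"4.npz")["p"];k=6
    im=cv2.resize(p[r:r+100,c:c+66 if n=="top" else c+90,::-1],None,fx=k,fy=k,interpolation=cv2.INTER_CUBIC) if n=="scene" else cv2.resize(p[r:r+100,c+20:c+63,::-1],None,fx=k,fy=k,interpolation=cv2.INTER_CUBIC)
    off=np.array([c+(20 if n=="top" else 0),r])
    for P,z,col in((pose,.1484,(0,0,255)),(cz,.08,(0,255,0))):
        uv=proj(pts(P,z),n);rf=refine(p,uv);print(n,col,uv.round(1).tolist(),(rf-uv).round(1).tolist())
        for i,q in enumerate(uv):
            a=tuple(int(v) for v in ((q-off+.5)*k));cv2.circle(im,a,2,col,-1)
    ims.append(im)
o=np.hstack(ims);print(o.shape);cv2.imwrite("pics/z5.png",o[:600,:800])
```

```text
top (0, 0, 255) [[150.9, 224.5], [132.6, 216.9], [165.6, 210.1], [131.9, 170.3], [151.4, 166.4]] [[0.5, -0.1], [-0.1, -2.8], [-1.1, -0.2], [1.0, -0.8], [-0.7, -0.9]]
top (0, 255, 0) [[155.4, 226.9], [137.9, 219.7], [169.2, 213.2], [136.9, 175.2], [155.5, 171.4]] [[-0.7, 0.2], [1.7, -2.8], [-0.1, -0.0], [-2.2, 1.7], [-0.0, -0.1]]
scene (0, 0, 255) [[322.3, 123.2], [340.3, 122.7], [319.5, 131.5], [371.5, 141.2], [359.0, 147.3]] [[1.6, -2.1], [1.2, -2.4], [-1.2, -2.6], [0.3, -3.0], [0.4, 1.4]]
scene (0, 255, 0) [[320.7, 142.3], [338.2, 141.7], [318.0, 151.0], [368.4, 161.0], [356.3, 167.3]] [[2.4, -2.3], [-0.4, 1.6], [-0.5, -2.8], [-0.6, -3.2], [0.3, -0.9]]
(600, 798, 3)
```

View pics/z5.png

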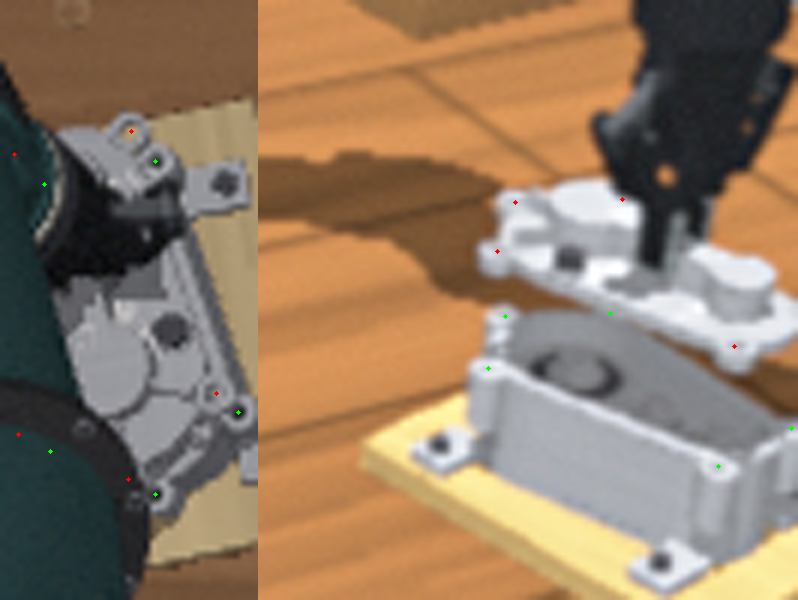

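Predicted cover holes (red) 2 and 4, and the case holes (green), match the top picture to a fraction of a pixel. I'll lower to hover height with a small correction.

step_arm:
  commands:
    - [[0, 0.1, 0.2], [0, 0, -0.003], 0.5]
    - [[-0.1, 0.2, 0.7], [0, 0, -0.003], 0.5]
    - [[-0.1, 0.25, 1.3], [0, 0, -0.003], 0.5]
    - [[-0.1, 0.25, 1.9], [0, 0, -0.003], 0.5]
    - [[-0.1, 0.25, 2.5], [0, 0, -0.003], 0.5]
    - [[-0.1, 0.25, 3.1], [0, 0, -0.003], 0.5]
    - [[-0.1, 0.25, 3.6], [0, 0, -0.003], 0.5]
    - [[-0.1, 0.25, 4], [0, 0, -0.003], 0.5]
    - [[-0.1, 0.25, 4.2], [0, 0, -0.003], 0.5]
    - [[-0.1, 0.25, 4.2], [0, 0, -0.003], 0.5]

```text
t: 10.57
tool_pos: [0.5693, 0.318, 0.1266]
tcp_rot: [-180.0, -0.1, -166.6]
force: [0.8, 0.3, -5.1]
finger_gap: 0.0131
```

```bash
cat > chk.py <<'E'
from h import *
import sys
T=sys.argv[1];S=[]
ims=[]
for n in["top","scene"]:
    ps=[]
    for _ in range(4):
        p,d=get_image(n);ps.append(p.astype(float));s=read_state();S.append(np.r_[s["tool_pos"],s["tcp_rot"]%360])
    p=np.mean(ps,0).astype(np.uint8);np.savez(n+T+".npz",p=p,d=d)
m=np.mean(S,0);print("mean",m.round(4),"sd",np.std(S,0).round(4),s["force"].round(1))
rel([.5692,.3179,.125],193.44)
pose=[m[0],m[1],np.radians(m[5]-180)];cz=[.5692,.3179,np.radians(13.44)]
for n,(r,c,w) in(("top",(150,130,43)),("scene",(90,280,90))):
    p=np.load(n+T+".npz")["p"];k=6
    im=cv2.resize(p[r:r+100,c:c+w,::-1],None,fx=k,fy=k,interpolation=cv2.INTER_CUBIC)
    for P,z,col in((pose,m[2]-.030+.01,(0,0,255)),(cz,.08,(0,255,0))):
        uv=proj(pts(P,z),n);rf=refine(p,uv,1.8);print(n,col,uv.round(1).tolist(),(rf-uv).round(1).tolist())
        for q in uv: cv2.circle(im,tuple(int(v) for v in((q-[c,r]+.5)*k)),1,col,-1)
    ims.append(im)
cv2.imwrite(f"pics/z{T}.png",np.hstack(ims))
E
python3 chk.py 6
```

```text
mean [5.698000e-01 3.183000e-01 1.276000e-01 1.799912e+02 4.503020e+01
 1.934425e+02] sd [1.000000e-04 1.000000e-04 2.000000e-04 6.800000e-03 1.190403e+02
 1.900000e-03] [ 0.2 -0.3 -4.2]
t 10.9667 pos [0.5698 0.3183 0.1276] rot [ 1.7999e+02  3.0000e-02 -1.6656e+02] gap 0.0133 F [ 0.18 -0.32 -4.22] q [-33.  37.  -0. 107.   0.  36.  70.]
shift cm [ 0.06 -0.02  0.26] turn [0.0001 0.0005 0.    ]
top (0, 0, 255) [[153.2, 225.7], [135.3, 218.3], [167.3, 211.7], [134.4, 173.0], [153.4, 169.2]] [[-2.7, -0.2], [2.5, 0.7], [-0.3, -0.2], [1.2, -0.9], [-0.3, -0.1]]
top (0, 255, 0) [[155.4, 226.9], [137.9, 219.7], [169.2, 213.2], [136.9, 175.2], [155.5, 171.4]] [[0.2, 1.1], [2.0, -0.2], [-0.2, 0.6], [0.4, -1.5], [-0.1, 0.8]]
scene (0, 0, 255) [[321.9, 134.8], [339.5, 134.2], [319.1, 143.3], [370.2, 153.1], [358.0, 159.4]] [[-0.0, -3.3], [0.8, -1.2], [-0.1, 2.6], [0.6, -2.6], [-0.2, 0.4]]
scene (0, 255, 0) [[320.7, 142.3], [338.2, 141.7], [318.0, 151.0], [368.4, 161.0], [356.3, 167.3]] [[1.7, -0.7], [0.0, 0.5], [-1.6, -2.4], [-0.2, -2.2], [-0.1, -2.3]]
```

View pics/z6.png

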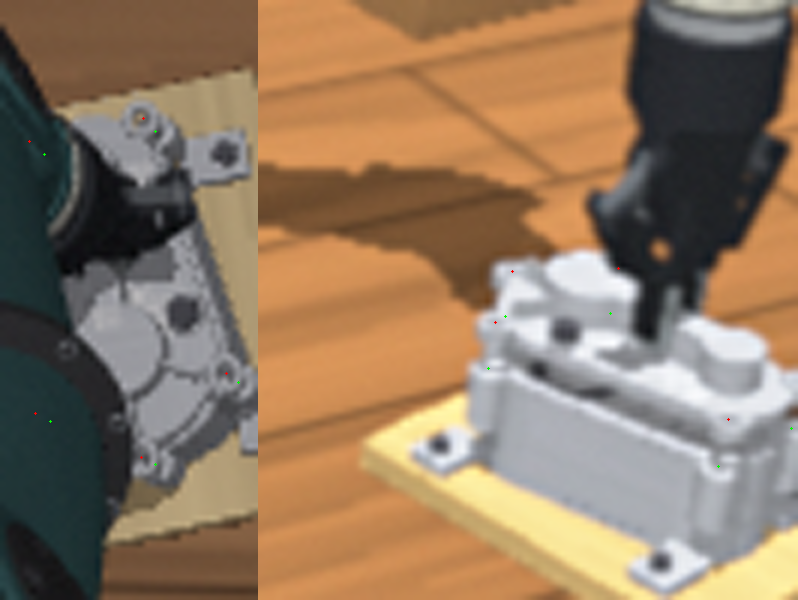

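step_arm:
  commands:
    - [[0.02, -0.02, 0.05], [0, 0, 0], 0.5]
    - [[0.04, -0.04, 0.1], [0, 0, 0], 0.5]
    - [[0.06, -0.06, 0.15], [0, 0, 0], 0.5]
    - [[0.08, -0.07, 0.2], [0, 0, 0], 0.5]
    - [[0.08, -0.07, 0.22], [0, 0, 0], 0.5]
    - [[0.08, -0.07, 0.22], [0, 0, 0], 0.5]
    - [[0.08, -0.07, 0.22], [0, 0, 0], 0.5]
    - [[0.08, -0.07, 0.22], [0, 0, 0], 0.5]
    - [[0.08, -0.07, 0.22], [0, 0, 0], 0.5]
    - [[0.08, -0.07, 0.22], [0, 0, 0], 0.5]

```text
t: 11.8
tool_pos: [0.5691, 0.3174, 0.1251]
tcp_rot: [180.0, 0.0, -166.6]
force: [-0.6, -0.4, -5.1]
finger_gap: 0.0133
```

```bash
python3 chk.py 7
python3 - <<'E'
from h import *
def world(n,d):
    m=camera_model(n);v,u=np.mgrid[:384,:512];c=np.stack([(u-m["cx"])/m["fx"]*d,(v-m["cy"])/m["fy"]*d,d],-1)-np.array(m["t"])
    W=c@np.array(m["R"]);W[d<=0]=np.nan;return W
def zs(n,T,P,lo,hi,name):
    W=world(n,np.load(n+T+".npz")["d"]);c,s=np.cos(P[2]),np.sin(P[2])
    x=W[...,0]-P[0];y=W[...,1]-P[1];L=np.stack([c*x+s*y,-s*x+c*y],-1)*1e3
    for nm,(cx,cy,r) in dict(plateW=(-78,-25,9),plateM=(-5,-30,6),bossW=(-50,0,17),bossN=(42,0,9),plateW2=(-85,20,8),ears2=(-69,-47.7,10)).items():
        k=(np.hypot(L[...,0]-cx,L[...,1]-cy)<r)&(W[...,2]>lo)&(W[...,2]<hi)
        print(name,n,nm,k.sum(),(np.nanmedian(W[k,2])*1e3).round(1) if k.any() else None)
c0=[.5619,-.2985,np.radians(-24.97)];c1=[.5692,.3179,np.radians(13.44)]
for n in("scene","top"):
    zs(n,"0",c0,-.01,.05,"bench");zs(n,"0",c1,.07,.09,"rim");zs(n,"7",c1,.09,.15,"held")
E
```

```text
mean [5.690000e-01 3.173000e-01 1.251000e-01 1.800003e+02 9.000220e+01
 1.934430e+02] sd [0.000000e+00 0.000000e+00 0.000000e+00 1.400000e-03 1.558829e+02
 1.500000e-03] [ 0.2  0.5 -4.3]
t 12.2 pos [0.569  0.3173 0.1251] rot [-180.     -0.   -166.56] gap 0.0132 F [ 0.15  0.46 -4.28] q [-33.  37.  -0. 107.   0.  36.  70.]
shift cm [-0.03  0.05  0.01] turn [-0.     -0.      0.0001]
top (0, 0, 255) [[153.7, 226.0], [135.9, 218.7], [167.8, 212.1], [135.0, 173.5], [153.8, 169.6]] [[-2.1, -0.4], [2.2, 0.2], [-0.3, -0.1], [1.3, -0.8], [-0.7, -0.2]]
top (0, 255, 0) [[155.4, 226.9], [137.9, 219.7], [169.2, 213.2], [136.9, 175.2], [155.5, 171.4]] [[-1.6, -1.1], [1.8, 0.2], [-1.3, -1.1], [1.6, -1.2], [-0.1, 1.4]]
scene (0, 0, 255) [[321.4, 135.4], [339.0, 134.8], [318.6, 143.9], [369.6, 153.8], [357.4, 160.1]] [[0.6, -3.2], [1.1, -0.9], [-2.1, 1.7], [0.3, -3.2], [-0.2, 2.6]]
scene (0, 255, 0) [[320.7, 142.3], [338.2, 141.7], [318.0, 151.0], [368.4, 161.0], [356.3, 167.3]] [[2.4, -0.4], [-0.3, -0.3], [-1.6, -2.4], [-0.3, -2.1], [-0.5, -1.4]]
bench scene plateW 0 None
bench scene plateM 10 11.1
bench scene bossW 80 32.1
bench scene bossN 26 31.9
bench scene plateW2 7 10.7
bench scene ears2 26 11.4
rim scene plateW 8 81.8
rim scene plateM 0 None
rim scene bossW 41 77.9
rim scene bossN 14 77.9
rim scene plateW2 17 78.0
rim scene ears2 15 81.1
held scene plateW 3 105.7
held scene plateM 6 105.8
held scene bossW 36 126.8
held scene bossN 14 127.0
held scene plateW2 0 None
held scene ears2 24 106.3
bench top plateW 27 9.0
bench top plateM 12 9.0
bench top bossW 94 29.6
bench top bossN 28 29.6
bench top plateW2 22 9.2
bench top ears2 29 7.4
rim top plateW 16 81.1
rim top plateM 4 81.6
rim top bossW 62 76.2
rim top bossN 22 76.8
rim top plateW2 12 80.9
rim top ears2 33 78.9
held top plateW 29 103.6
held top plateM 14 103.0
held top bossW 82 125.6
held top bossN 0 None
held top plateW2 0 None
held top ears2 30 104.7
```

View pics/z7.png

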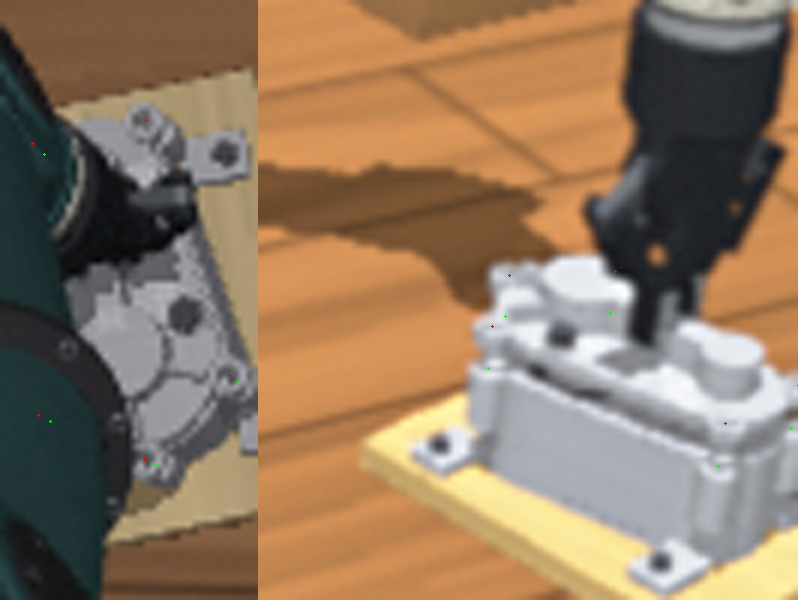

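Boss heights have risen about 95 mm since the bench, which puts the cover 15 mm over the rim. Both bosses are equally high, so it is level. The visible holes sit within about 0.3 px (1 mm) of their targets, and the arm is steady. I'll hand in.

```bash
python3 -c "
from workcell import *
print(finish_job())"
```

```text
the job is handed in; nothing more can be done
None
```

The gearbox cover is gripped by its rib with 110 N and held level and steady over the gear case, about 15 mm above the rim. I handed the job in at about 12 s of the 40 s allowed.

**Last checks**
- **Height:** since lifting off the bench, the tool readings show the cover raised about 95 mm. Depth from the scene camera gives 94.7–95.1 mm and the top camera 96.0 mm, so the gap to the rim is 15–16 mm.
- **Level:** tool tilt reads 0.0°. The two bosses are within 0.2 mm of each other in height.
- **Turn:** the tool-derived cover angle is 13.44°, the same as the fitted case angle.
- **Sideways position:** the tool reads 0.2 mm and 0.6 mm (x, y) off the fitted case centre. I moved it there on purpose, because the cover's holes looked about 0.3 px (0.8 mm) to one side in the top view.
- **Load and contact:** the wrist carries only about 4.3 N, which matches the cover's weight, so nothing is touching the case.

**Checks that failed or disagreed**
- **Hidden holes:** the arm hid two of the five cover holes from the top camera, and I judged a third only by eye. Those rest on the fitted pose. Final hole measurements were 0.3 px off at hole 2 and 0.7 px at hole 4; I put the latter down to poor contrast. I estimate about 1 mm alignment error.
- **Scene camera holes:** its automatic hole readings were unusable, so I judged that view by eye.
- **Finger opening:** it read 13–14 mm on the 16 mm rib. The grip did not slip.
- **Fingertips on the plate:** they touched it with about 5 N while closing.
- **Other things on the bench:** I did not re-measure them, but the carry stayed well above them.

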